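# Set a leg blank in the drilling jig and index the drill guide to its notch

### The job

Lay the long square blank down flat in the channel of the drilling jig with its end right up against the end stop, and let go of it. Then take the drill guide by its black knob and slide it along the rail over the blank until you feel its ball click into the notch of the index strip; finish still holding the knob with the guide at rest in the notch, ready for me to drill, and do not let go. Leave the offcut and the tools and other things on the bench where they are.

Things in the scene. Friction and masses are not known exactly. Their poses are not given: they have to be found in the camera images.
- jig: drilling jig screwed to the bench: plywood base 160 (its x) x 440 (its y) x 18; origin under its middle; x away from the robot, y to the left, turned up to 0.2 rad. Along y it has a wooden channel on the far side and an aluminium rail 24 wide on the robot's side
- channel_end (a point): floor of the channel, on its middle line, at the stop face; axes as the jig's, at jig x 39.5, y -180, z 18. The channel runs from here to +y, 53 wide between two walls 13 thick and 16 high with bevelled inner top edges, open at the far end; the aluminium stop block is 34 high, 20 thick, 60 wide
- rail_mid (a point): middle of the rail's top, 54 above the bench; axes as the jig's. The rail is 430 long along y. On it lies a steel index strip 14 wide, 5 thick, with one notch: a 10 wide slot across it that shows dark. Where the notch is differs from run to run: 52 to 112 to -y of this point; the guide is 22 further to +y when in it
- blank: the leg blank, the longer of two square pine pieces: 200 (its x) x 45 x 45, 0.15 to 0.3 kg, lying flat left of the jig; origin under its middle
- blank_center (a point): the blank's centre, 22.5 above its underside; x along the blank
- guide: drill guide, aluminium slide on the rail: plate 48 x 70 x 12, arm 36 wide reaching 118 to jig +x over the channel, 4 above a seated blank, with a steel bush. Origin under the plate, 67 above the bench, over the rail; axes as the jig's. It starts 105 to 165 to +y of the rail's middle, slides to -y to 145 past it. Drags with 2 to 3 N; within 4 of the notch it is drawn in, then takes about 12 N to drive out
- guide_knob (a point): middle of the round black knob on the guide, over the rail: 31 across, 30 high, centre 103 and top 119 above the bench, 36 above the guide's origin. A plunger screw 16 across, top 93 above the bench, stands 22 to -y of it
- ball (a joint): spring ball under the guide's plate: about 0.0005 when it runs on the flat of the strip, grows as it drops into the notch; about 0.0028 m when it sits in the notch
- offcut: a shorter offcut of the same pine, 110 x 45 x 45, lying flat beside the blank; not the one to drill; origin under its middle (leave alone)
- saw: hand saw lying flat, 450 long, blue handle, in front of the jig on the robot's side; origin inside the handle's loop (leave alone)
- square: try square lying flat, wooden stock 115 long with a 170 steel blade; origin under the stock (leave alone)
- pencil: red flat carpenter's pencil, 180 x 12 x 7, lying between the jig and the timber; origin under its middle (leave alone)
- chisel: wood chisel lying beside the jig's right end, 270 long; origin near the middle (leave alone)
- glue: white glue bottle standing, 64 across, 170 high; origin under its middle (leave alone)
- tape: yellow tape measure, 72 x 68 x 38; origin under its middle (leave alone)
Things that resemble listed ones, but are neither listed nor needed, are in the scene too. What is shaped like the blank but pink or purple is not meant.

How it is judged:
On the way, in this order (a step that is already met when the one before it is completed fails the run):
1. the blank lies flat in the channel, its end against the stop, and is let go, with the guide not yet in its notch (x of blank_center in the frame of jig between 0.034 and 0.045 m and y of blank_center in the frame of jig between -0.083 and -0.076 m and z of blank_center in the frame of jig between 0.037 and 0.044 m and angle between the x axis of blank and the y axis of jig, either way round below 0.06 rad and contact force between the fingers and blank below 0.1 N and value of joint ball below 0.0015 m), for 0.2 s.
2. the guide's ball has dropped into the notch, over the seated blank (x of blank_center in the frame of jig between 0.034 and 0.045 m and y of blank_center in the frame of jig between -0.083 and -0.076 m and z of blank_center in the frame of jig between 0.037 and 0.044 m and angle between the x axis of blank and the y axis of jig, either way round below 0.06 rad and contact force between the fingers and blank below 0.1 N and value of joint ball above 0.002 m), for 0.2 s.
At the end, for the whole second after the job is handed in: Blank free in the channel: centred to 5.5 mm, height to 3.5 mm, turned under 0.06 rad, its end within 4 mm of the stop, at rest. Guide at rest with its ball over 2 mm down in the notch, its knob held by the fingers with over 3 N. No bystander moved over 30 mm (all of step 2 and linear speed of guide below 0.005 m/s and contact force between the fingers and guide above 3 N and distance between the grasp point and guide_knob below 0.035 m and linear speed of blank below 0.01 m/s); the arm keeps its last pose, push and grip.
It fails at once if a bystander (offcut, saw, square, pencil, chisel, glue bottle, tape measure) is shoved more than 30 mm (distance of any of offcut, saw, square, pencil, chisel, glue, tape from where it was at the start of the episode above 0.03 m).
It fails at once if the glue bottle is knocked over (angle between glue's own z axis and vertical above 0.5 rad).
It also fails if it takes over 64 s, if anything falls off the work surface, if the arm or the gripper's body presses on something with over 40 N, if the wrist force passes 120 N, or if a joint passes its speed limit or range.

### The arm

A 6-joint arm with a two-finger parallel gripper is mounted at the origin on the work surface. World frame = base frame: x ahead of the robot, y to its left, z up, the work surface at z = 0. Lengths are in m, angles in rad, forces in N, time in s.
With the tool pointing down it reaches from about 0.325 to 0.85 m from the base axis. Payload 4.4 kg.
Tool frame: the origin (TCP) lies at the very end of the fingers, on their centre line; the grasp point (between the pads) lies grip_point_offset behind it (grip_point_offset is the distance from the TCP to the grasp point, in m); y points along the fingers, x is the direction in which the jaws open and shut, and the axes are right-handed (so a half turn about y gives the same grasp; the last joint's range is limited). The gripper opens to 94 mm and grips with 3 to 60 N. Pads are 16 mm wide; open, the fingers measure 119 mm over their backs; the gripper's body (75 mm by 177 mm) begins 78 mm behind the grasp point.
Start: joints at [1.099, 0.207, 1.542, -0, 1.393, -0.15], TCP at [0.182, 0.545, 0.205] pointing down, gripper open.
Joint ranges: [-2.73, 2.73], [-0.86, 2.22], [0.23, 2.46], [-1.11, 4.25], [0.08, 2.63], [-2.82, 2.82]. Speed limits (rad/s): [2.79, 2.79, 3.14, 3.14, 3.14, 3.14].

### API

Orientations are given as [roll, pitch, yaw] about the fixed x, y, z axes, in that order (R = Rz(yaw) Ry(pitch) Rx(roll)).
In Python, from workcell import * gives the robot as it stands.
- The arm moves only by the shell command python3 -m pendant 'ROWS' [FORCE]. ROWS is JSON, a list of rows, each a list of 3 entries, a list of its own where there are three numbers: the turn, a rotation vector about the tool's x, y, z in rad, then the shift along the tool's x, y, z in m, then the closure, from -1 (fully open) to 1 (shut). A call has exactly 10 rows; each row shifts and turns the commanded pose from where the row before left it, along the tool's axes as they then stand; what a row does not reach is not made up. A row lasts 1/8 s, in which the tool goes at most 62.5 mm and 10.7 degrees, less where a joint would pass 70% of its speed; a pose out of reach is approached as far as the arm can. A call with a gripper value outside its range is refused whole. The fingers move at their own pace and stop on an object; FORCE is the grip in N (left out, the last holds). Time passes only in rows, so rows that do not move let the fingers close, or fill a call up. It gives the time, the measured TCP pose, the force and the opening at its end, in the units of the state.
- sense(): the state, without advancing time (a new reading comes with each control period).
- grab_frame(name): name is "scene" or "top"; returns a dict with "color" (400x640x3 uint8, blue, green, red), "mtx" (3x3 intrinsics, pixels), "R" (3x3) and "t" (3): a world point X has camera coordinates R X + t. Camera axes: x right, y down, z forward; pixel columns grow to the right and rows downward; lengths in m; the calibration is good to about 2 mm. A picture is of the moment at which its call begins. There is no depth.
- close_job(): hands the job in, once; it reports no verdict.
The state is a dict: "time": time; "q": joint angles; "dq": joint speeds; "effort": joint torques, N m; "tool_pos": TCP position; "tool_rot": TCP orientation; "force": force on the tool from outside, world axes, zero at the start; "ft_torque": the same for the moment, N m; "width": opening from 0.0 (shut) to 1.0 (fully open).
Only numpy, scipy, OpenCV 4.12 (cv2) and the standard library are available. Lean on these libraries where they do the work, as an engineer would, in place of code of your own. Each camera call takes 0.05 s, during which the arm holds its last target.

## Working session

There is one attempt and no reset: what is moved stays moved. The work goes in short steps, Python scripts to look and compute and a shell command to move; the robot and the scene stay as the last step left them, time stands still between calls to the robot, and variables do not carry over. Pictures are saved under pics/ and viewed, and the job is handed in when it is done.

```bash
mkdir -p pics; ls; python3 - <<'E'
from workcell import *
import cv2
s=sense();print(s)
try: print(grip_point_offset)
except Exception as e: print(e)
for n in("scene","top"):
    f=grab_frame(n);cv2.imwrite(f"pics/{n}0.png",f["color"]);print(n,f["mtx"],f["R"],f["t"])
E
```

```text
pics
{'time': 0.0, 'q': array([ 1.09845422e+00,  2.07427308e-01,  1.54295771e+00, -4.84583018e-06,
        1.39347259e+00, -1.50488721e-01]), 'dq': array([ 1.33684879e-03, -6.53829924e-04,  8.15781171e-05, -1.88003225e-03,
        2.11290507e-04, -8.01276697e-04]), 'effort': array([ 4.18400705e-04, -3.70884562e+01, -2.81414777e+01,  6.99555315e-02,
        3.61578993e-02, -1.51394443e-04]), 'tool_pos': array([0.18152196, 0.54474551, 0.20428488]), 'tool_rot': array([-1.57046148,  0.00224007,  1.24894417]), 'force': array([ 1.07267724, -0.47575582, -0.57678475]), 'ft_torque': array([0.02587905, 0.05259278, 0.03323961]), 'width': 1.0007671016733597}
0.0188
scene [[418.27409632   0.         317.71299046]
 [  0.         418.27409632 198.57982365]
 [  0.           0.           1.        ]] [[-0.88042469  0.47413341  0.00706233]
 [ 0.32441461  0.61313872 -0.72028888]
 [-0.34584321 -0.63186899 -0.69363827]] [ 0.43100301 -0.13294793  1.5611916 ]
top [[383.85594973   0.         320.25153195]
 [  0.         383.85594973 198.60766793]
 [  0.           0.           1.        ]] [[ 0.02338213 -0.99971709  0.00436029]
 [-0.99060759 -0.02375638 -0.134656  ]
 [ 0.13472149 -0.0011708  -0.99088281]] [0.02345459 0.55071795 1.51194512]
```

View pics/scene0.png

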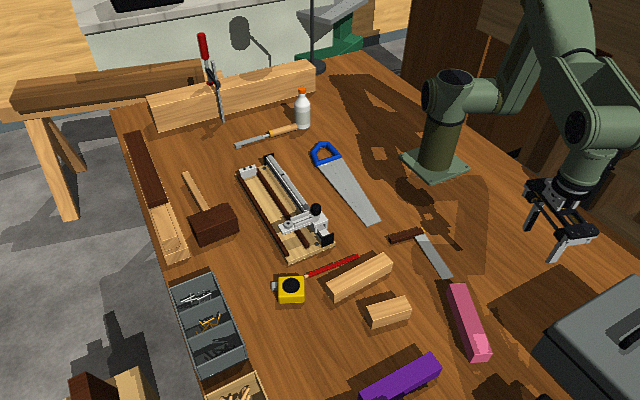

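View pics/top0.png

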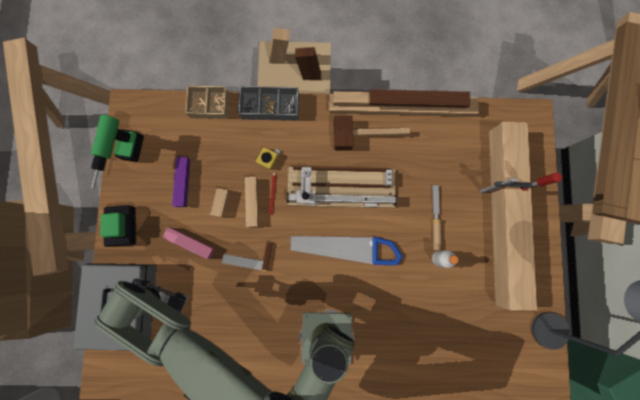

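The top view shows the jig at about (342,187), the blank at (251,202), the offcut at (219,202) and the guide at (306,187). Next I'll enlarge the work area.

```bash
cat > h.py <<'E'
from workcell import *
import cv2, numpy as np
def ray(f,u,v,z):
    d=f["R"].T@np.linalg.inv(f["mtx"])@np.array([u,v,1.]); c=-f["R"].T@f["t"]
    return c+d*(z-c[2])/d[2]
def proj(f,X):
    p=f["mtx"]@(f["R"]@np.asarray(X,float)+f["t"]); return p[:2]/p[2]
def two(fa,pa,fb,pb):
    A=[];
    for f,p in((fa,pa),(fb,pb)):
        P=f["mtx"]@np.c_[f["R"],f["t"]]; A.append(P)
    X=cv2.triangulatePoints(A[0],A[1],np.array(pa,float).reshape(2,1),np.array(pb,float).reshape(2,1))
    return (X[:3]/X[3]).ravel()
def crop(f,name,x0,y0,w,h,k):
    c=f["color"][y0:y0+h,x0:x0+w]; c=cv2.resize(c,None,fx=k,fy=k,interpolation=cv2.INTER_CUBIC)
    for x in range((x0+9)//10*10,x0+w,10):
        cv2.line(c,((x-x0)*k,0),((x-x0)*k,6),(0,255,255),1)
        if x%20==0: cv2.putText(c,str(x),((x-x0)*k,16),0,.35,(0,255,255),1)
    for y in range((y0+9)//10*10,y0+h,10):
        cv2.line(c,(0,(y-y0)*k),(6,(y-y0)*k),(0,255,255),1); cv2.putText(c,str(y),(8,(y-y0)*k+4),0,.35,(0,255,255),1)
    cv2.imwrite(name,c)
E
python3 - <<'E'
from h import *
f=grab_frame("top");crop(f,"pics/t1.png",200,145,210,95,3)
crop(f,"pics/t1b.png",280,155,130,60,6)
f=grab_frame("scene");crop(f,"pics/s1.png",225,140,200,200,3)
E
```

```text
(no output)
```

View pics/t1.png

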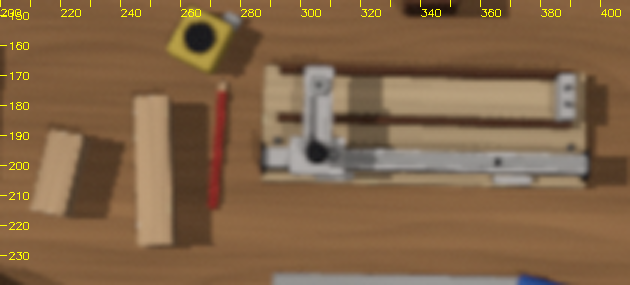

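View pics/t1b.png

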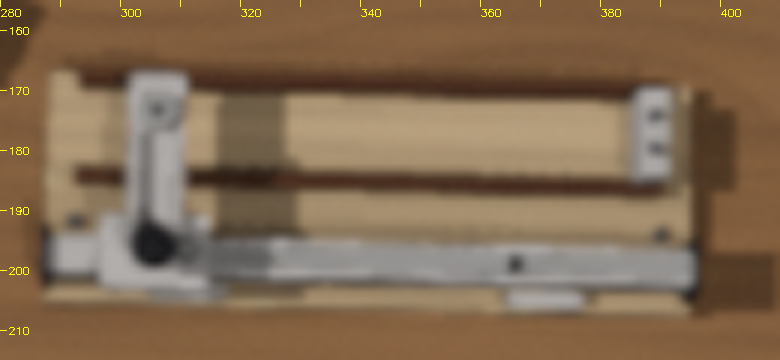

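View pics/s1.png

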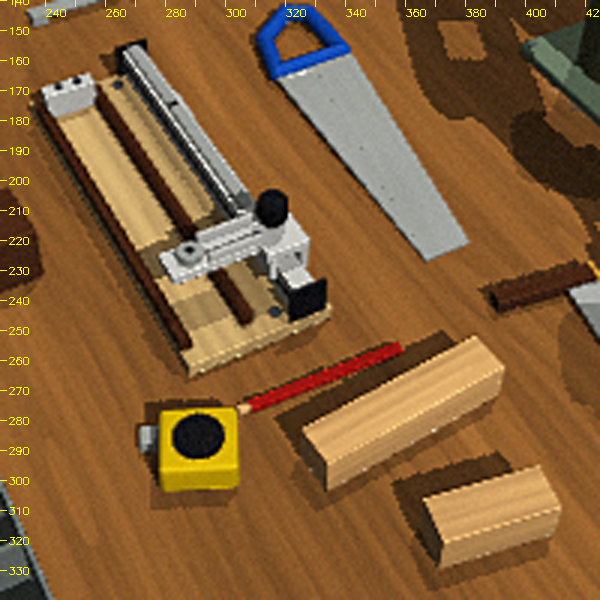

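```bash
python3 - <<'E'
from h import *
np.set_printoptions(precision=4,suppress=True)
f=grab_frame("top");g=grab_frame("scene")
def T(x,y): return (280+(x+.5)/6-.5,155+(y+.5)/6-.5)
def S(x,y): return (225+(x+.5)/3-.5,140+(y+.5)/3-.5)
for n,p,z in [("rl",(691,313),.018),("ll",(43,300),.018),("tl",(48,68),.018),("stopfar",(633,88),.052),("stopnear",(631,183),.052),("notch",(515,263),.059),("knob",(155,245),.118),("bush",(157,110),.085),("railL",(43,258),.054),("railR",(696,270),.054)]:
    print(n,ray(f,*T(*p),z))
print("scene")
for n,p,z in [("ll",(191,377),.018),("lr",(330,315),.018),("knobtop",(273,198),.119),("notch",(172,104),.059)]:
    print(n,ray(g,*S(*p),z))
print("tri knob",two(f,T(155,245),g,S(272,208)),"notch",two(f,T(515,263),g,S(172,104)))
# blank
c=f["color"];hsv=cv2.cvtColor(c,cv2.COLOR_BGR2HSV)
print(hsv[200,251],hsv[200,219],hsv[230,240],hsv[202,262])
m=((hsv[...,2]>150)&(hsv[...,0]<25)).astype(np.uint8); m[:, :205]=0;m[:,280:]=0;m[:160]=0;m[235:]=0
for q in cv2.findContours(m,0,cv2.CHAIN_APPROX_NONE)[0]:
    if cv2.contourArea(q)<100: continue
    r=cv2.minAreaRect(q);b=cv2.boxPoints(r);print(r)
    print(np.array([ray(f,*x,.045) for x in b]),ray(f,*r[0],.045))
E
```

```text
rl [ 0.5264 -0.268   0.018 ]
ll [0.5248 0.1724 0.018 ]
tl [0.6857 0.1746 0.018 ]
stopfar [ 0.674  -0.2227  0.052 ]
stopnear [ 0.609  -0.2214  0.052 ]
notch [ 0.5521 -0.1432  0.059 ]
knob [0.55   0.0936 0.118 ]
bush [0.6444 0.0961 0.085 ]
railL [0.5486 0.1703 0.054 ]
railR [ 0.551  -0.2643  0.054 ]
scene
ll [0.6852 0.1862 0.018 ]
lr [0.5302 0.1821 0.018 ]
knobtop [0.5507 0.0991 0.119 ]
notch [ 0.5521 -0.14    0.059 ]
tri knob [0.551  0.0951 0.1019] notch [ 0.5517 -0.143   0.0567]
[ 16  93 181] [ 15  94 179] [ 14 133 127] [ 14 135  83]
((218.0882568359375, 202.14706420898438), (10.914102554321289, 27.406526565551758), 14.03624439239502)
[[0.4759 0.4767 0.045 ]
 [0.5839 0.4567 0.045 ]
 [0.5741 0.4135 0.045 ]
 [0.4664 0.4339 0.045 ]] [0.5248 0.4453 0.045 ]
((250.5, 201.49998474121094), (10.999998092651367, 48.99999237060547), 0.0)
[[0.432  0.3328 0.045 ]
 [0.6298 0.3427 0.045 ]
 [0.6309 0.2983 0.045 ]
 [0.433  0.2892 0.045 ]] [0.5305 0.3157 0.045 ]
```

```bash
cat >> h.py <<'E'
def edge(f,p0,p1,z,half=3.,ch=None):
    """subpixel line near segment p0-p1 (px): peak of gradient across; -> world pts, rms"""
    im=cv2.cvtColor(f["color"],cv2.COLOR_BGR2GRAY).astype(np.float32)
    p0=np.array(p0,float);p1=np.array(p1,float);L=np.linalg.norm(p1-p0);t=(p1-p0)/L;n=np.array([-t[1],t[0]])
    s=np.arange(0,L,1.);o=np.arange(-half,half+.01,.25)
    P=p0+s[:,None,None]*t+o[None,:,None]*n
    v=cv2.remap(im,P[...,0].astype(np.float32),P[...,1].astype(np.float32),cv2.INTER_LINEAR)
    g=np.abs(np.gradient(v,axis=1)); g=g-np.median(g,axis=1,keepdims=True);g[g<0]=0
    k=g.argmax(1); w=np.where(np.abs(np.arange(len(o))[None]-k[:,None])<=5,g,0); d=(w*o).sum(1)/(w.sum(1)+1e-6)
    ok=np.ones(len(d),bool)
    for _ in range(4):
        c=np.polyfit(s[ok],d[ok],1);r=d-np.polyval(c,s);ok=np.abs(r)<max(.3,2*r[ok].std())
    e=[p0+x*t+np.polyval(c,x)*n for x in(0,L)]
    W=[ray(f,*x,z) for x in e];return W[0],W[1],r[ok].std(),ok.mean()
E
python3 - <<'E'
from h import *
np.set_printoptions(precision=4,suppress=True)
f=grab_frame("top");g=grab_frame("scene")
def T3(x,y): return (200+(x+.5)/3-.5,145+(y+.5)/3-.5)
def T(x,y): return (280+(x+.5)/6-.5,155+(y+.5)/6-.5)
def S(x,y): return (225+(x+.5)/3-.5,140+(y+.5)/3-.5)
def show(n,r,sw=0):
    a,b=r[0],r[1];d=b-a;print(n,a[:2],b[:2],"len",round(np.linalg.norm(d),4),"ang",round(float(np.arctan2(d[1],d[0])),4),"rms",round(float(r[2]),2),round(r[3],2))
show("blankL(z45) ",edge(f,T3(136,238),T3(133,102),.045))
show("blankR",edge(f,T3(171,238),T3(168,102),.045))
show("blank far",edge(f,T3(137,95),T3(164,95),.045))
show("blank near",edge(f,T3(141,246),T3(168,246),.045))
show("base near",edge(f,T(300,306),T(690,312),.018))
show("rail near",edge(f,T(300,286),T(690,292),.05))
show("rail far",edge(f,T(300,235),T(690,245),.054))
show("base left",edge(f,T(46,150),T(46,80),.018))
show("S base left",edge(g,S(196,370),S(320,318),.018))
show("S blank far",edge(g,S(305,430),S(470,342),.045))
show("S blank near",edge(g,S(330,456),S(495,368),.045))
show("S blank end",edge(g,S(304,434),S(328,458),.045))
show("S blank end2",edge(g,S(476,338),S(502,366),.045))
show("stop face top z18",edge(f,T(632,180),T(633,95),.018))
print("pencil",ray(f,*T3(70*0+213,208),.007),ray(f,*T3(222,85),.007))
E
```

```text
blankL(z45)  [0.44   0.3315] [0.6229 0.3458] len 0.1834 ang 0.0785 rms 0.12 0.98
blankR [0.4411 0.2858] [0.624 0.3  ] len 0.1834 ang 0.077 rms 0.18 1.0
blank far [0.6313 0.3414] [0.6343 0.3052] len 0.0364 ang -1.4886 rms 0.06 1.0
blank near [0.431  0.3262] [0.4343 0.2906] len 0.0358 ang -1.4792 rms 0.1 1.0
base near [ 0.5258 -0.0022] [ 0.5325 -0.2675] len 0.2653 ang -1.5456 rms 1.18 1.0
rail near [ 0.5415 -0.0011] [ 0.5386 -0.2611] len 0.2601 ang -1.5822 rms 0.41 0.74
rail far [ 0.5655 -0.0003] [ 0.5652 -0.2603] len 0.26 ang -1.5721 rms 0.29 0.82
base left [0.6283 0.1742] [0.6773 0.1733] len 0.049 ang -0.0169 rms 0.11 1.0
S base left [0.6783 0.1874] [0.5396 0.1746] len 0.1392 ang -3.0493 rms 1.13 1.0
S blank far [0.628  0.3021] [0.4404 0.2878] len 0.1881 ang -3.0659 rms 0.13 0.98
S blank near [0.6228 0.3466] [0.439  0.3324] len 0.1844 ang -3.065 rms 0.15 0.92
S blank end [0.6307 0.3088] [0.628  0.3419] len 0.0332 ang 1.6523 rms 0.11 1.0
S blank end2 [0.4321 0.2906] [0.4295 0.3295] len 0.039 ang 1.6375 rms 0.1 1.0
stop face top z18 [ 0.6172 -0.2327] [ 0.6766 -0.2345] len 0.0594 ang -0.0313 rms 0.92 0.93
pencil [0.4857 0.2377 0.007 ] [0.6567 0.2323 0.007 ]
```

```bash
python3 - <<'E'
from h import *
np.set_printoptions(precision=4,suppress=True)
f=grab_frame("top");g=grab_frame("scene")
def T(x,y): return (280+(x+.5)/6-.5,155+(y+.5)/6-.5)
def S(x,y): return (225+(x+.5)/3-.5,140+(y+.5)/3-.5)
def show(n,r,sw=0):
    a,b=r[0],r[1];d=b-a;print(n,a[:2],b[:2],"len",round(np.linalg.norm(d),4),"yaw",round(float(np.arctan2(d[1],d[0]))+np.pi/2,4),"rms",round(float(r[2]),2),round(r[3],2))
show("near wall robot side edge",edge(f,T(350,187),T(620,193),.034,2))
show("near wall chan edge",edge(f,T(350,174),T(620,180),.034,2))
show("far wall chan edge",edge(f,T(200,92),T(620,98),.034,2))
show("far wall outer",edge(f,T(200,76),T(620,84),.034,2))
show("rail far",edge(f,T(330,236),T(680,245),.054,1.5))
show("rail near",edge(f,T(330,286),T(500,289),.054,1.5))
show("strip edge S",edge(g,S(236,214),S(130,50),.054,3))
show("S near wall",edge(g,S(180,215),S(98,92),.034,2))
print("stop corners S",ray(g,*S(99,103),.018),ray(g,*S(45,118),.018), ray(g,*S(97,82),.052))
crop(g,"pics/s2.png",230,150,110,120,6)
E
```

```text
near wall robot side edge [ 0.6021 -0.034 ] [ 0.6012 -0.2169] len 0.1829 yaw -0.005 rms 0.15 0.98
near wall chan edge [ 0.6161 -0.0339] [ 0.6159 -0.217 ] len 0.1831 yaw -0.0013 rms 0.08 1.0
far wall chan edge [0.6679 0.0692] [ 0.6683 -0.2169] len 0.2861 yaw 0.0016 rms 0.14 1.0
far wall outer [0.6713 0.0694] [ 0.6727 -0.2167] len 0.2862 yaw 0.0048 rms 0.1 0.93
rail far [ 0.5643 -0.0203] [ 0.5661 -0.2537] len 0.2334 yaw 0.0075 rms 0.28 0.83
rail near [ 0.5371 -0.021 ] [ 0.5394 -0.134 ] len 0.1131 yaw 0.0206 rms 0.6 1.0
strip edge S [0.5618 0.0437] [ 0.562  -0.2551] len 0.2988 yaw 0.0005 rms 0.14 0.89
S near wall [ 0.6031 -0.0013] [ 0.6025 -0.2296] len 0.2282 yaw -0.0025 rms 0.06 1.0
stop corners S [ 0.6093 -0.2263  0.018 ] [ 0.6751 -0.2307  0.018 ] [ 0.6094 -0.2238  0.052 ]
```

View pics/s2.png

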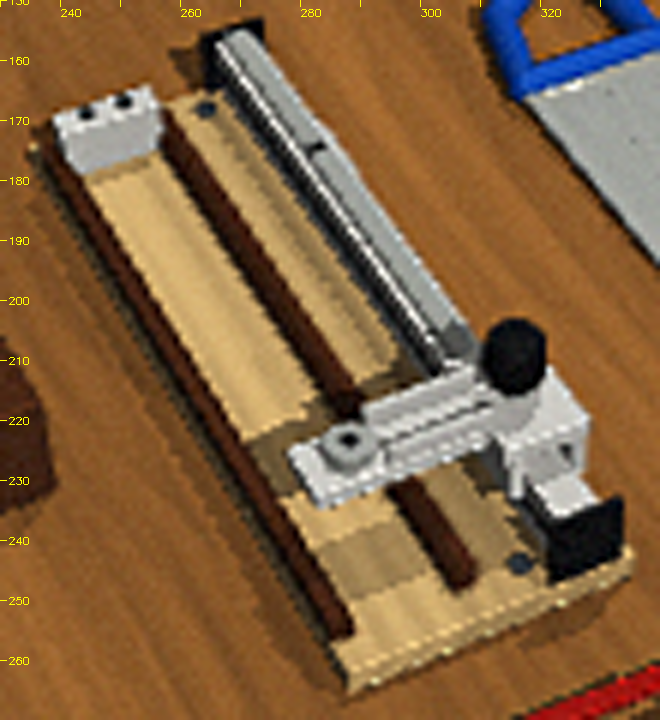

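```bash
cat >> h.py <<'E'
def to(x,y,z,psi):
    s=sense();p=s["tool_pos"];ps=s["tool_rot"][2];d=np.array([x,y,z])-p
    print("turn y",round(float(ps-psi),4),"shift(at target yaw) x %.4f y %.4f z %.4f"%(np.cos(psi)*d[0]+np.sin(psi)*d[1],-d[2],-np.sin(psi)*d[0]+np.cos(psi)*d[1]))
    print("t",round(s["time"],2),"pos",p.round(4),"rot",s["tool_rot"].round(3),"F",s["force"].round(1),"w",round(s["width"],3))
E
python3 -m pendant '[[[0,-0.133,0],[0,0,0],-0.6],[[0,-0.133,0],[0,0,0],-0.6],[[0,-0.133,0],[0,0,0],-0.6],[[0,0,0],[-0.0364,0.005,-0.0473],-0.6],[[0,0,0],[-0.0364,0.005,-0.0473],-0.6],[[0,0,0],[-0.0364,0.005,-0.0473],-0.6],[[0,0,0],[-0.0364,0.005,-0.0473],-0.6],[[0,0,0],[-0.0364,0.005,-0.0473],-0.6],[[0,0,0],[-0.0364,0.005,-0.0473],-0.6],[[0,0,0],[-0.0364,0.005,-0.0473],-0.6]]' 30
python3 -c "
from h import *
to(.5315,.316,.024,1.648)"
```

```text
time: 1.75
tool_pos: [0.5333, 0.3158, 0.1705]
tool_rot: [-1.571, -0.0, 1.648]
force: [-0.4, 1.1, -0.2]
width: 0.801
turn y -0.0002 shift(at target yaw) x 0.0004 y 0.1465 z 0.0017
t 1.75 pos [0.5333 0.3158 0.1705] rot [-1.571 -0.     1.648] F [-0.4  1.1 -0.2] w 0.801
```

```bash
python3 -m pendant '[[[0,0,0],[0,0.03,0.0017],-0.6],[[0,0,0],[0,0.03,0],-0.6],[[0,0,0],[0,0.03,0],-0.6],[[0,0,0],[0,0.03,0],-0.6],[[0,0,0],[0,0.0265,0],-0.6],[[0,0,0],[0,0,0],0.6],[[0,0,0],[0,0,0],0.6],[[0,0,0],[0,0,0],0.6],[[0,0,0],[0,0,0],0.6],[[0,0,0],[0,0,0],0.6]]' 30
python3 -c "
from h import *
to(.5315,.316,.024,1.648)
for n in('scene',): crop(grab_frame(n),'pics/g1.png',260,150,200,200,3)"
```

```text
time: 3.0
tool_pos: [0.5313, 0.3172, 0.0257]
tool_rot: [-1.574, -0.001, 1.648]
force: [0.8, -1.8, 5.7]
width: 0.478
turn y 0.0001 shift(at target yaw) x -0.0012 y 0.0017 z -0.0001
t 3.0 pos [0.5313 0.3172 0.0257] rot [-1.574e+00 -1.000e-03  1.648e+00] F [ 0.8 -1.8  5.7] w 0.478
```

View pics/g1.png

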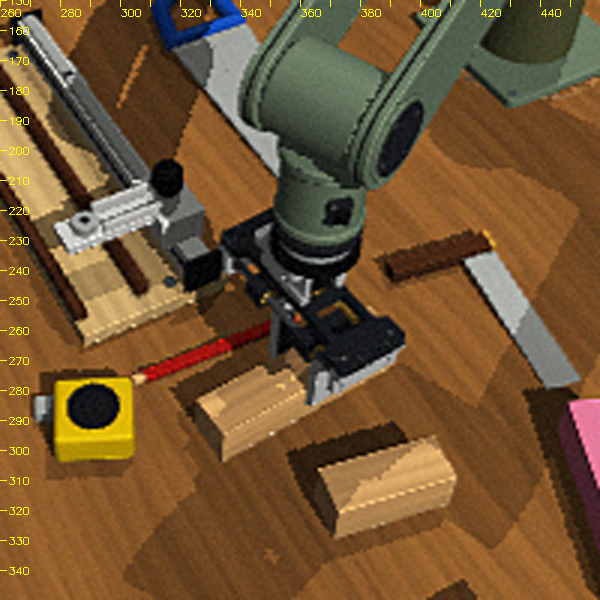

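```bash
python3 -m pendant '[[[0,0,0],[0,-0.03,0],0.6],[[0,0,0],[0,-0.045,0],0.6],[[0,0,0],[0,-0.045,0],0.6],[[0,0.18,0],[0,-0.045,0],0.6],[[0,0.18,0],[0,0,0],0.6],[[0,0.18,0],[0,0,0],0.6],[[0,0.18,0],[0,0,0],0.6],[[0,0.18,0],[0,0,0],0.6],[[0,0.18,0],[0,0,0],0.6],[[0,0.18,0],[0,0,0],0.6]]' 40
python3 -c "
from h import *
to(.642,-.115,.19,0.001)"
```

```text
time: 4.3
tool_pos: [0.5288, 0.3166, 0.1875]
tool_rot: [-1.57, 0.003, 0.382]
force: [-0.5, 0.0, -2.1]
width: 0.476
turn y 0.3811 shift(at target yaw) x 0.1127 y -0.0025 z -0.4317
t 4.3 pos [0.5288 0.3166 0.1875] rot [-1.57   0.003  0.382] F [-0.5  0.  -2.1] w 0.476
```

```bash
python3 -m pendant '[[[0,0.129,0],[0,0,0],0.6],[[0,0.129,0],[0,0,0],0.6],[[0,0.129,0],[0,0,0],0.6],[[0,0,0],[0.014,0,-0.045],0.6],[[0,0,0],[0.014,0,-0.055],0.6],[[0,0,0],[0.014,0,-0.055],0.6],[[0,0,0],[0.014,0,-0.055],0.6],[[0,0,0],[0.014,0,-0.055],0.6],[[0,0,0],[0.014,0,-0.055],0.6],[[0,0,0],[0.014,0,-0.055],0.6]]'
python3 -c "
from h import *
to(.642,-.115,.07,0.001)"
```

```text
time: 5.55
tool_pos: [0.6277, -0.0594, 0.1877]
tool_rot: [-1.57, 0.002, 0.001]
force: [0.6, 0.9, -2.8]
width: 0.475
turn y -0.0 shift(at target yaw) x 0.0143 y 0.1177 z -0.0556
t 5.55 pos [ 0.6277 -0.0594  0.1877] rot [-1.57e+00  2.00e-03  1.00e-03] F [ 0.6  0.9 -2.8] w 0.475
```

```bash
python3 -m pendant '[[[0,0,0],[0.0073,0,-0.028],0.6],[[0,0,0],[0.007,0,-0.0276],0.6],[[0,0,0],[0,0.025,0],0.6],[[0,0,0],[0,0.03,0],0.6],[[0,0,0],[0,0.03,0],0.6],[[0,0,0],[0,0.0177,0],0.6],[[0,0,0],[0,0,0],0.6],[[0,0,0],[0,0,0],0.6],[[0,0,0],[0,0,0],0.6],[[0,0,0],[0,0,0],0.6]]'
python3 -c "
from h import *
to(.642,-.115,.07,0.001)
crop(grab_frame('scene'),'pics/p1.png',220,130,130,120,6)
crop(grab_frame('top'),'pics/p1t.png',280,150,130,70,6)"
```

```text
time: 6.8
tool_pos: [0.6435, -0.1139, 0.0876]
tool_rot: [-1.571, -0.002, 0.001]
force: [0.3, -0.8, -2.7]
width: 0.473
turn y 0.0 shift(at target yaw) x -0.0015 y 0.0176 z -0.0011
t 6.8 pos [ 0.6435 -0.1139  0.0876] rot [-1.571e+00 -2.000e-03  1.000e-03] F [ 0.3 -0.8 -2.7] w 0.473
```

View pics/p1.png

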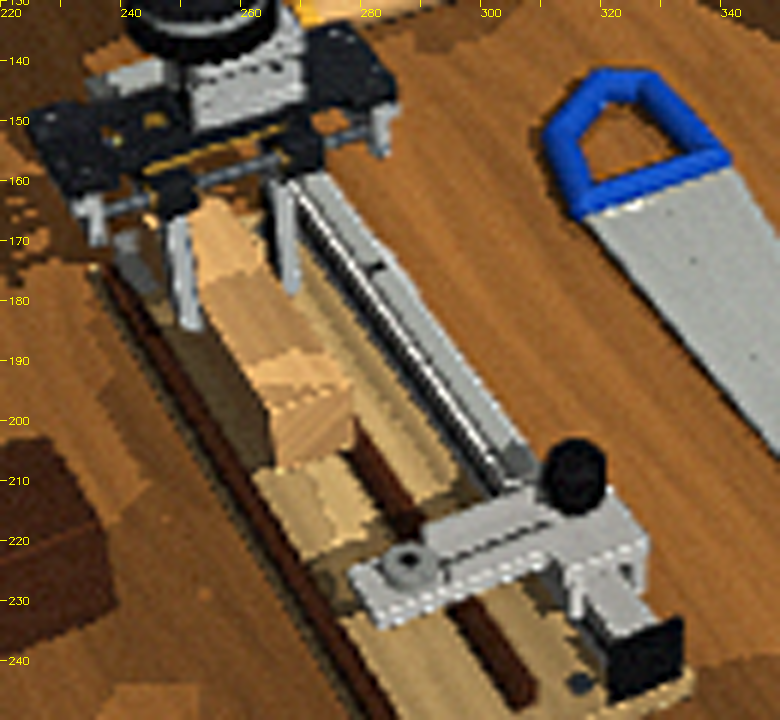

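View pics/p1t.png

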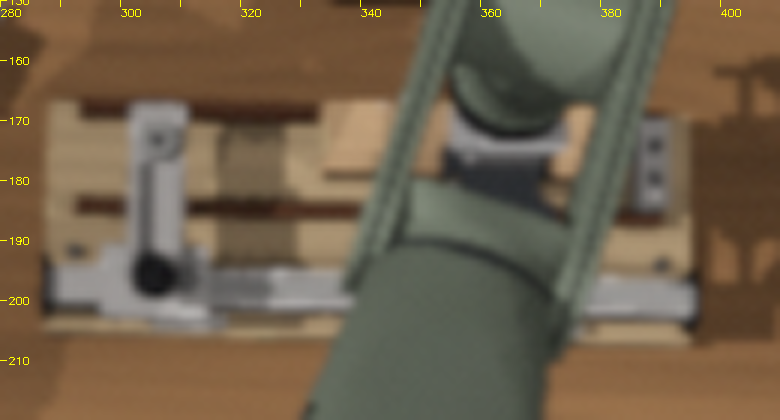

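```bash
python3 -c "
from h import *
np.set_printoptions(precision=4,suppress=True)
g=grab_frame('scene');f=grab_frame('top')
S=lambda x,y:(220+(x+.5)/6-.5,130+(y+.5)/6-.5)
T=lambda x,y:(280+(x+.5)/6-.5,150+(y+.5)/6-.5)
for p in((268,406),(354,374)): print(ray(g,*S(*p),.107))
for p in((333,101),(323,178)): print(ray(f,*T(*p),.107), ray(f,*T(*p),.062))
"
```

```text
[ 0.6656 -0.0162  0.107 ]
[ 0.6174 -0.0175  0.107 ]
[ 0.6685 -0.0183  0.107 ] [ 0.6785 -0.02    0.062 ]
[ 0.6175 -0.0127  0.107 ] [ 0.626  -0.0143  0.062 ]
```

```bash
python3 -m pendant '[[[0,0,0],[0,0.01,0],0.6],[[0,0,0],[0,0.01,0],0.6],[[0,0,0],[0,0.01,0],0.6],[[0,0,0],[0,0.005,0],0.6],[[0,0,0],[0,0.005,0],0.6],[[0,0,0],[0,0.003,0],0.6],[[0,0,0],[0,0,0],0.6],[[0,0,0],[0,0,0],0.6],[[0,0,0],[0,0,0],0.6],[[0,0,0],[0,0,0],0.6]]'
```

```text
time: 8.25
tool_pos: [0.643, -0.1137, 0.0437]
tool_rot: [-1.571, -0.001, 0.001]
force: [-0.4, 1.2, 1.0]
width: 0.473
```

```bash
python3 -m pendant '[[[0,0,0],[0,0,-0.002],0.6],[[0,0,0],[0,0,-0.002],0.6],[[0,0,0],[0,0,-0.002],0.6],[[0,0,0],[0,0,-0.002],0.6],[[0,0,0],[0,0,-0.001],0.6],[[0,0,0],[0,0,-0.001],0.6],[[0,0,0],[0,0,0],0.6],[[0,0,0],[0,0,0],0.6],[[0,0,0],[0,0,0],0.6],[[0,0,0],[0,0,0],0.6]]'
python3 -m pendant '[[[0,0,0],[0,0,-0.001],0.6],[[0,0,0],[0,0,-0.001],0.6],[[0,0,0],[0,0,0],0.6],[[0,0,0],[0,0,0],0.6],[[0,0,0],[0,0,0],0.6],[[0,0,0],[0,0,0],0.6],[[0,0,0],[0,0,0],0.6],[[0,0,0],[0,0,0],0.6],[[0,0,0],[0,0,0],0.6],[[0,0,0],[0,0,0],0.6]]'
```

```text
time: 9.5
tool_pos: [0.6431, -0.1235, 0.0438]
tool_rot: [-1.571, -0.001, 0.001]
force: [0.1, 4.5, 5.3]
width: 0.475
time: 10.75
tool_pos: [0.6431, -0.1255, 0.0438]
tool_rot: [-1.571, -0.001, 0.001]
force: [-0.1, 4.2, 5.0]
width: 0.476
```

```bash
python3 -m pendant '[[[0,0,0],[0,0,-0.001],0.6],[[0,0,0],[0,0,-0.001],0.6],[[0,0,0],[0,0,-0.001],0.6],[[0,0,0],[0,0,0],0.6],[[0,0,0],[0,0,0],0.6],[[0,0,0],[0,0,0],0.6],[[0,0,0],[0,0,0],0.6],[[0,0,0],[0,0,0],0.6],[[0,0,0],[0,0,0],0.6],[[0,0,0],[0,0,0],0.6]]'
python3 -c "
from h import *
crop(grab_frame('scene'),'pics/p2.png',220,130,130,120,6)"
```

```text
time: 12.0
tool_pos: [0.643, -0.1285, 0.0437]
tool_rot: [-1.571, -0.001, 0.001]
force: [1.2, 5.2, 5.3]
width: 0.475
```

View pics/p2.png

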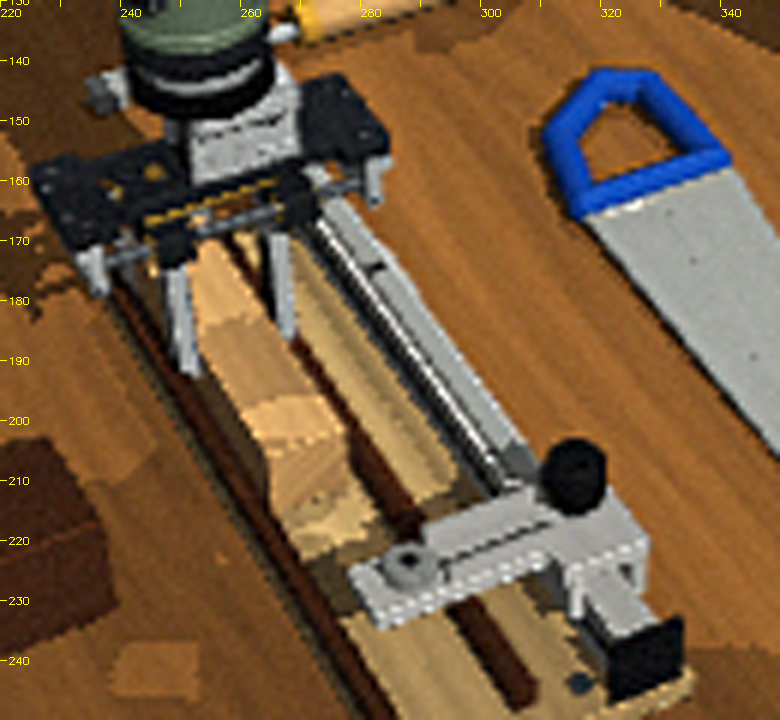

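```bash
python3 -m pendant '[[[0,0,0],[0,0,-0.001],0.6],[[0,0,0],[0,0,-0.001],0.6],[[0,0,0],[0,0,-0.001],0.6],[[0,0,0],[0,0,0],0.6],[[0,0,0],[0,0,0],0.6],[[0,0,0],[0,0,0],0.6],[[0,0,0],[0,0,0],0.6],[[0,0,0],[0,0,0],0.6],[[0,0,0],[0,0,0],0.6],[[0,0,0],[0,0,0],0.6]]'
```

```text
time: 13.3
tool_pos: [0.643, -0.1288, 0.0437]
tool_rot: [-1.567, -0.0, 0.001]
force: [0.1, 10.7, 6.7]
width: 0.473
```

```bash
python3 -m pendant '[[[0,0,0],[0,0,-0.001],0.6],[[0,0,0],[0,0,-0.001],0.6],[[0,0,0],[0,0,0],0.6],[[0,0,0],[0,0,0],0.6],[[0,0,0],[0,0,0],0.6],[[0,0,0],[0,0,0.001],0.6],[[0,0,0],[0,0,0.001],0.6],[[0,0,0],[0,0,0.001],0.6],[[0,0,0],[0,0,0],0.6],[[0,0,0],[0,0,0],0.6]]'
python3 -c "
from h import *
crop(grab_frame('scene'),'pics/p3.png',220,130,130,120,6)"
```

```text
time: 14.55
tool_pos: [0.643, -0.1288, 0.0437]
tool_rot: [-1.568, -0.001, 0.001]
force: [0.3, 8.1, 5.9]
width: 0.476
```

View pics/p3.png

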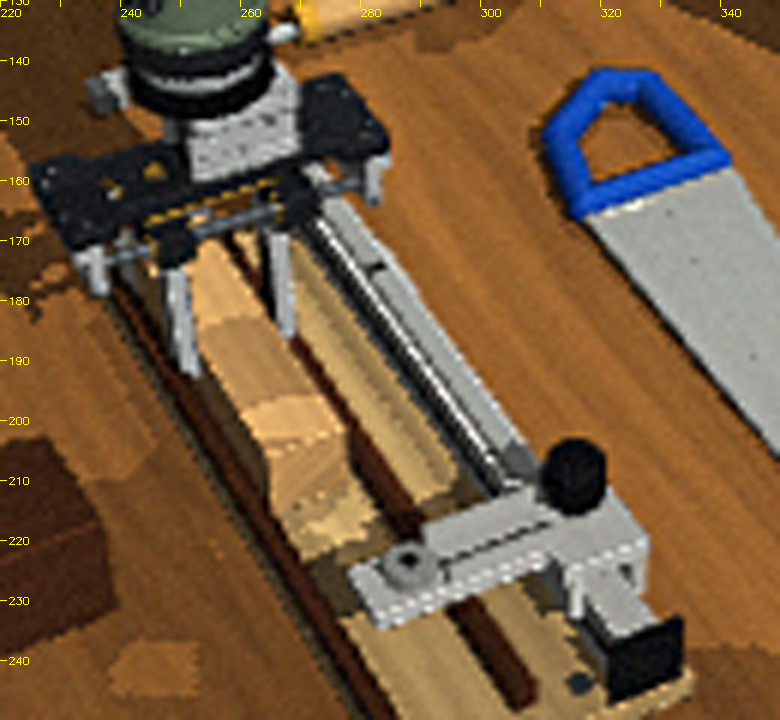

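```bash
python3 -m pendant '[[[0,0,0],[0,0,0],-0.4],[[0,0,0],[0,0,0],-0.4],[[0,0,0],[0,0,0],-0.4],[[0,0,0],[0,0,0],-0.4],[[0,0,0],[0,-0.02,0],-0.4],[[0,0,0],[0,-0.03,0],-0.4],[[0,0,0],[0,-0.04,0],-0.4],[[0,0,0],[0,-0.04,0],-0.4],[[0,0,0],[-0.03,0,0.045],-0.4],[[0,0,0],[-0.03,0,0.045],-0.4]]'
python3 -c "
from h import *
np.set_printoptions(precision=4,suppress=True)
to(.5515,.095,.16,.001)
crop(grab_frame('scene'),'pics/p4.png',220,130,130,120,6)
crop(grab_frame('top'),'pics/p4t.png',280,150,130,70,6)"
```

```text
time: 15.85
tool_pos: [0.5832, -0.0404, 0.1761]
tool_rot: [-1.572, -0.004, -0.0]
force: [-0.3, 0.4, 0.1]
width: 0.703
turn y -0.0015 shift(at target yaw) x -0.0315 y 0.0161 z 0.1355
t 15.85 pos [ 0.5832 -0.0404  0.1761] rot [-1.572 -0.004 -0.   ] F [-0.3  0.4  0.1] w 0.703
```

View pics/p4.png

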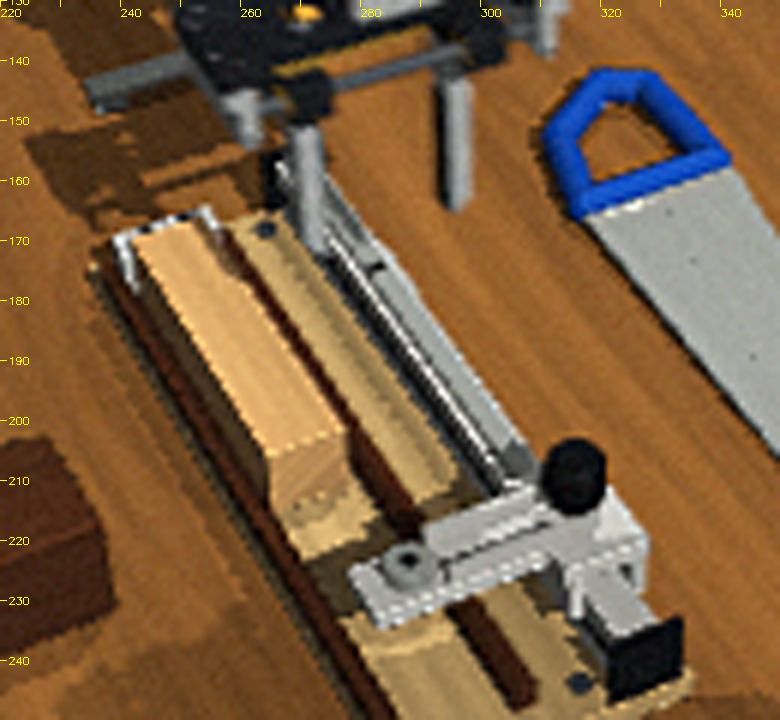

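View pics/p4t.png

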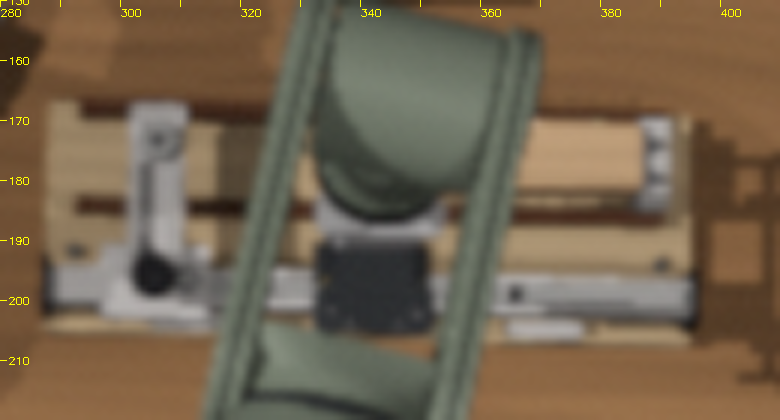

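```bash
python3 -m pendant '[[[0,0,0],[-0.01,0,0.04],-0.4],[[0,0,0],[-0.01,0,0.04],-0.4],[[0,0,0],[-0.0122,0,0.04],-0.4],[[0,0,0],[0,0,0.015],-0.4],[[0,0,0],[0,0.02,0],-0.4],[[0,0,0],[0,0.015,0],-0.4],[[0,0,0],[0,0,0],-0.4],[[0,0,0],[0,0,0],-0.4],[[0,0,0],[0,0,0],-0.4],[[0,0,0],[0,0,0],-0.4]]'
python3 -c "
from h import *
np.set_printoptions(precision=4,suppress=True)
to(.551,.0945,.093,.001)
crop(grab_frame('scene'),'pics/k1.png',240,130,130,120,6)"
```

```text
time: 17.2
tool_pos: [0.5507, 0.0942, 0.1389]
tool_rot: [-1.571, -0.001, 0.001]
force: [-0.7, 0.6, -0.6]
width: 0.701
turn y -0.0002 shift(at target yaw) x 0.0003 y 0.0459 z 0.0003
t 17.2 pos [0.5507 0.0942 0.1389] rot [-1.571 -0.001  0.001] F [-0.7  0.6 -0.6] w 0.701
```

View pics/k1.png

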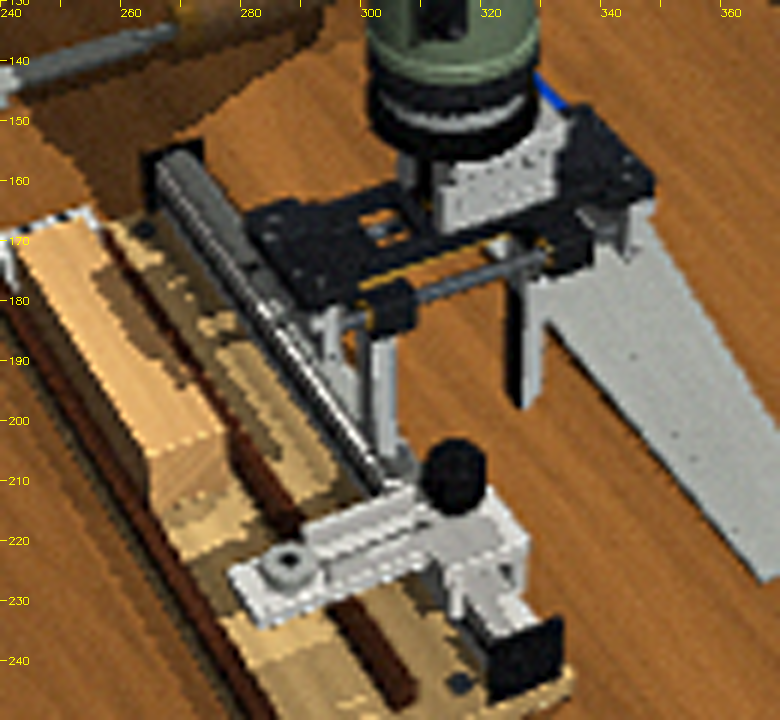

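```bash
python3 -m pendant '[[[0,0,0],[0,0.01,0],-0.4],[[0,0,0],[0,0.01,0],-0.4],[[0,0,0],[0,0.01,0],-0.4],[[0,0,0],[0,0.008,0],-0.4],[[0,0,0],[0,0.006,0],-0.4],[[0,0,0],[0,0,0],-0.4],[[0,0,0],[0,0,0],-0.4],[[0,0,0],[0,0,0],-0.4],[[0,0,0],[0,0,0],-0.4],[[0,0,0],[0,0,0],-0.4]]'
python3 -c "
from h import *
crop(grab_frame('scene'),'pics/k2.png',240,130,130,120,6)"
```

```text
time: 18.5
tool_pos: [0.5504, 0.0943, 0.0945]
tool_rot: [-1.571, -0.0, 0.001]
force: [-0.3, -1.0, -0.0]
width: 0.7
```

View pics/k2.png

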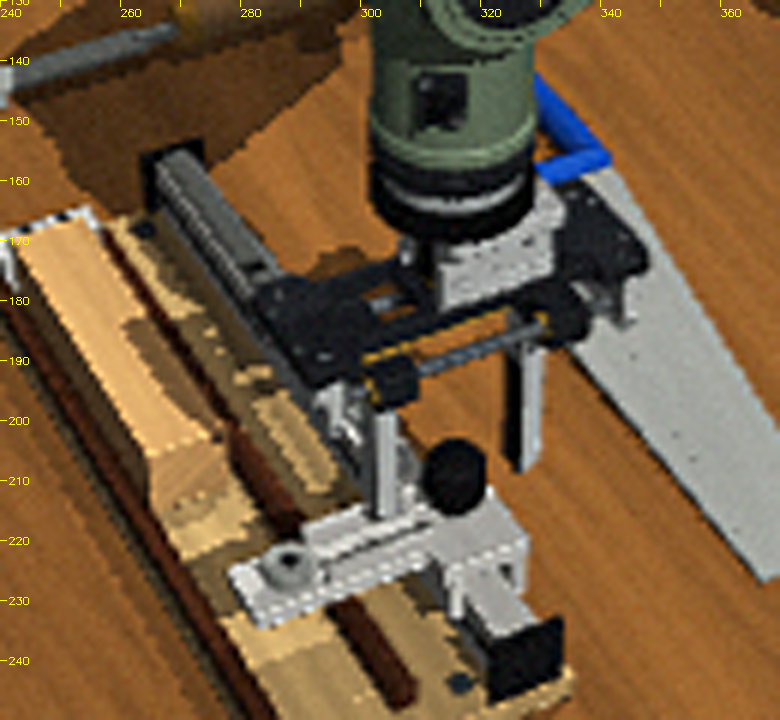

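```bash
python3 -m pendant '[[[0,0,0],[0,0,0],0.1],[[0,0,0],[0,0,0],0.2],[[0,0,0],[0,0,0],0.3],[[0,0,0],[0,0,0],0.4],[[0,0,0],[0,0,0],0.6],[[0,0,0],[0,0,0],0.6],[[0,0,0],[0,0,0],0.6],[[0,0,0],[0,0,0],0.6],[[0,0,0],[0,0,0],0.6],[[0,0,0],[0,0,0],0.6]]' 30
python3 -c "
from h import *
g=grab_frame('scene');f=grab_frame('top')
crop(g,'pics/k3.png',240,130,130,120,6)
print(proj(g,[.551,.0945,.103]),(240+455/6,130+475/6))"
```

```text
time: 19.8
tool_pos: [0.5494, 0.0943, 0.0941]
tool_rot: [-1.571, 0.002, 0.001]
force: [-6.1, -0.3, 3.7]
width: 0.32
[314.81826717 208.55393217] (315.8333333333333, 209.16666666666669)
```

View pics/k3.png

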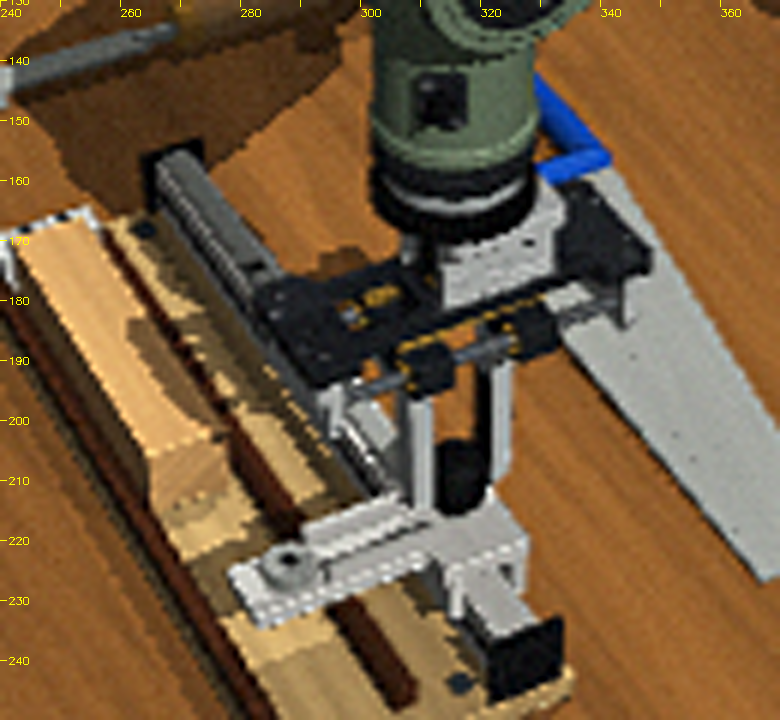

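```bash
python3 -m pendant '[[[0,0,0],[-0.001,0,-0.005],0.6],[[0,0,0],[0,0,-0.015],0.6],[[0,0,0],[0,0,-0.02],0.6],[[0,0,0],[0,0,-0.02],0.6],[[0,0,0],[0,0,-0.02],0.6],[[0,0,0],[0,0,-0.02],0.6],[[0,0,0],[0,0,-0.02],0.6],[[0,0,0],[0,0,-0.015],0.6],[[0,0,0],[0,0,-0.005],0.6],[[0,0,0],[0,0,0],0.6]]' 40
python3 -c "
from h import *
to(.55,-.12,.094,.001)"
```

```text
time: 21.15
tool_pos: [0.5495, -0.0467, 0.0942]
tool_rot: [-1.573, -0.0, 0.001]
force: [-2.9, -0.8, 0.7]
width: 0.32
turn y 0.0 shift(at target yaw) x 0.0004 y 0.0002 z -0.0733
t 21.15 pos [ 0.5495 -0.0467  0.0942] rot [-1.573e+00 -0.000e+00  1.000e-03] F [-2.9 -0.8  0.7] w 0.32
```

```bash
python3 -m pendant '[[[0,0,0],[0,0,-0.01],0.6],[[0,0,0],[0,0,-0.012],0.6],[[0,0,0],[0,0,-0.012],0.6],[[0,0,0],[0,0,-0.01],0.6],[[0,0,0],[0,0,-0.008],0.6],[[0,0,0],[0,0,-0.004],0.6],[[0,0,0],[0,0,-0.002],0.6],[[0,0,0],[0,0,0],0.6],[[0,0,0],[0,0,0],0.6],[[0,0,0],[0,0,0],0.6]]' 40
python3 -c "
from h import *
crop(grab_frame('scene'),'pics/n1.png',220,110,130,120,6)
crop(grab_frame('top'),'pics/n1t.png',280,150,130,70,6)"
```

```text
time: 22.4
tool_pos: [0.5495, -0.1044, 0.0942]
tool_rot: [-1.572, -0.0, 0.001]
force: [-2.3, -0.2, -0.0]
width: 0.318
```

View pics/n1.png

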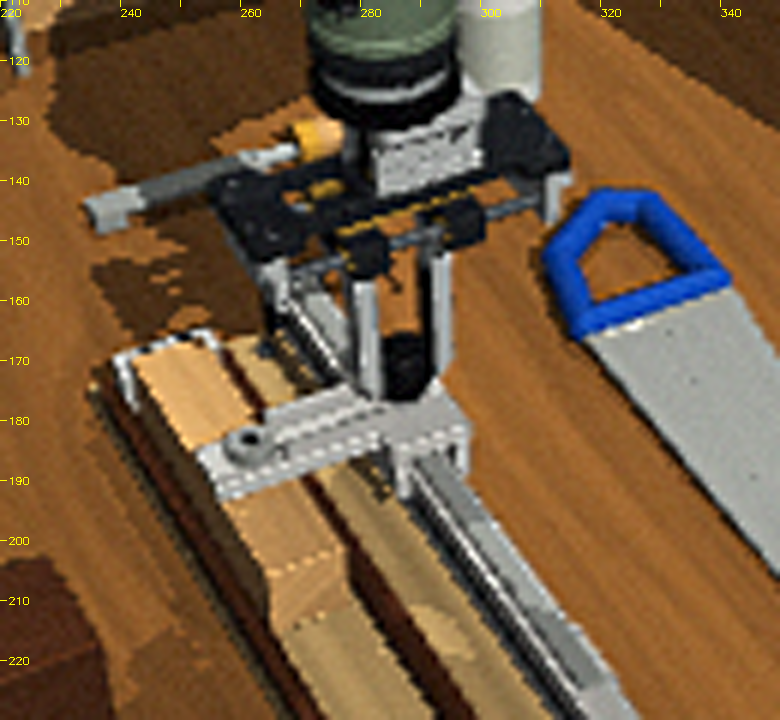

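View pics/n1t.png

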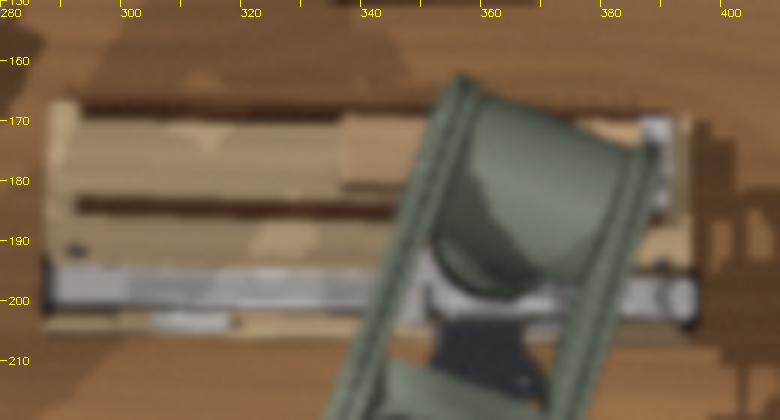

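```bash
python3 -m pendant '[[[0,0,0],[0,0,-0.002],0.6],[[0,0,0],[0,0,-0.002],0.6],[[0,0,0],[0,0,-0.002],0.6],[[0,0,0],[0,0,-0.001],0.6],[[0,0,0],[0,0,-0.001],0.6],[[0,0,0],[0,0,0],0.6],[[0,0,0],[0,0,0],0.6],[[0,0,0],[0,0,0],0.6],[[0,0,0],[0,0,0],0.6],[[0,0,0],[0,0,0],0.6]]'
python3 -m pendant '[[[0,0,0],[0,0,-0.001],0.6],[[0,0,0],[0,0,-0.001],0.6],[[0,0,0],[0,0,0],0.6],[[0,0,0],[0,0,0],0.6],[[0,0,0],[0,0,0],0.6],[[0,0,0],[0,0,0],0.6],[[0,0,0],[0,0,0],0.6],[[0,0,0],[0,0,0],0.6],[[0,0,0],[0,0,0],0.6],[[0,0,0],[0,0,0],0.6]]'
python3 -m pendant '[[[0,0,0],[0,0,-0.001],0.6],[[0,0,0],[0,0,-0.001],0.6],[[0,0,0],[0,0,0],0.6],[[0,0,0],[0,0,0],0.6],[[0,0,0],[0,0,0],0.6],[[0,0,0],[0,0,0],0.6],[[0,0,0],[0,0,0],0.6],[[0,0,0],[0,0,0],0.6],[[0,0,0],[0,0,0],0.6],[[0,0,0],[0,0,0],0.6]]'
```

```text
time: 23.75
tool_pos: [0.5495, -0.1121, 0.0942]
tool_rot: [-1.572, -0.0, 0.001]
force: [-0.8, 0.9, -2.5]
width: 0.321
time: 25.0
tool_pos: [0.5494, -0.1138, 0.0942]
tool_rot: [-1.571, 0.0, 0.001]
force: [0.2, 2.2, -3.3]
width: 0.32
time: 26.25
tool_pos: [0.5495, -0.116, 0.0942]
tool_rot: [-1.571, -0.0, 0.001]
force: [0.9, -0.2, -5.8]
width: 0.32
```

```bash
for i in 1 2; do python3 -m pendant '[[[0,0,0],[0,0,-0.001],0.6],[[0,0,0],[0,0,0],0.6],[[0,0,0],[0,0,0],0.6],[[0,0,0],[0,0,0],0.6],[[0,0,0],[0,0,0],0.6],[[0,0,0],[0,0,0],0.6],[[0,0,0],[0,0,0],0.6],[[0,0,0],[0,0,0],0.6],[[0,0,0],[0,0,0],0.6],[[0,0,0],[0,0,0],0.6]]'; done
```

```text
time: 27.5
tool_pos: [0.5494, -0.1167, 0.0942]
tool_rot: [-1.571, 0.0, 0.001]
force: [2.3, 2.6, -6.2]
width: 0.319
time: 28.75
tool_pos: [0.5494, -0.1204, 0.0942]
tool_rot: [-1.575, -0.0, 0.001]
force: [-0.5, -5.5, -9.7]
width: 0.318
```

```bash
python3 -m pendant '[[[0,0,0],[0,0,-0.001],0.6],[[0,0,0],[0,0,-0.001],0.6],[[0,0,0],[0,0,0],0.6],[[0,0,0],[0,0,0],0.6],[[0,0,0],[0,0,0],0.6],[[0,0,0],[0,0,0],0.6],[[0,0,0],[0,0,0],0.6],[[0,0,0],[0,0,0],0.6],[[0,0,0],[0,0,0],0.6],[[0,0,0],[0,0,0],0.6]]'
```

```text
time: 30.0
tool_pos: [0.5495, -0.1205, 0.0942]
tool_rot: [-1.572, 0.0, 0.001]
force: [1.1, -6.0, -9.2]
width: 0.318
```

```bash
python3 -m pendant '[[[0,0,0],[0,0,-0.001],0.6],[[0,0,0],[0,0,0],0.6],[[0,0,0],[0,0,0],0.6],[[0,0,0],[0,0,0],0.6],[[0,0,0],[0,0,0],0.6],[[0,0,0],[0,0,0],0.6],[[0,0,0],[0,0,0],0.6],[[0,0,0],[0,0,0],0.6],[[0,0,0],[0,0,0],0.6],[[0,0,0],[0,0,0],0.6]]'
python3 -c "
from h import *
print(sense()['force'],sense()['tool_pos'])
crop(grab_frame('scene'),'pics/n2.png',220,110,130,120,6)
crop(grab_frame('top'),'pics/n2t.png',180,145,210,95,3)"
```

```text
time: 31.25
tool_pos: [0.5495, -0.1209, 0.0942]
tool_rot: [-1.571, -0.0, 0.001]
force: [1.2, -4.9, -9.3]
width: 0.319
[ 1.21689716 -4.88792866 -9.29112626] [ 0.54948737 -0.12089297  0.09423139]
```

View pics/n2.png

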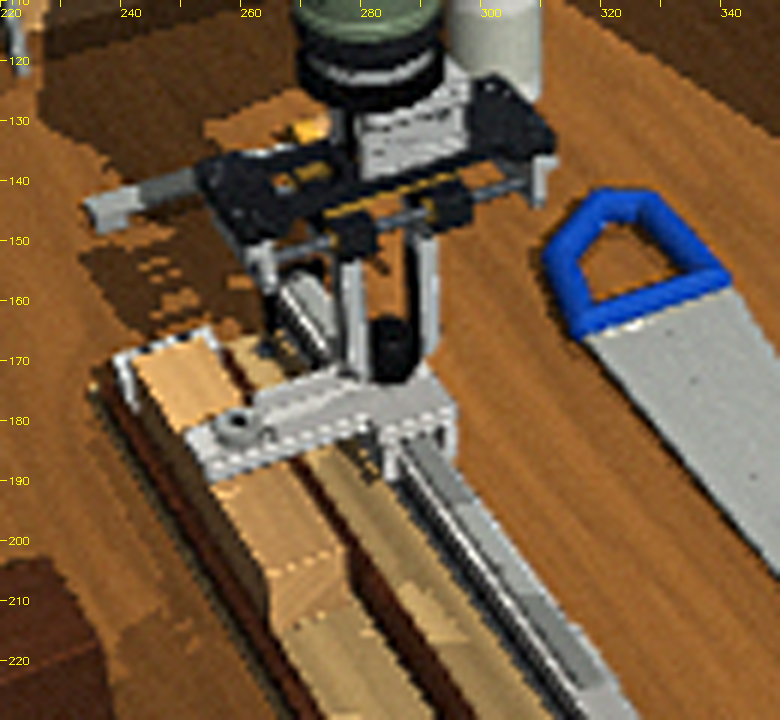

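View pics/n2t.png

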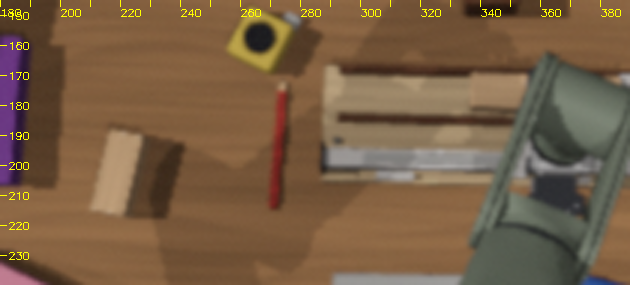

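```bash
python3 -m pendant '[[[0,0,0],[0,0,-0.001],0.6],[[0,0,0],[0,0,-0.001],0.6],[[0,0,0],[0,0,0],0.6],[[0,0,0],[0,0,0],0.6],[[0,0,0],[0,0,0],0.6],[[0,0,0],[0,0,0],0.6],[[0,0,0],[0,0,0],0.6],[[0,0,0],[0,0,0],0.6],[[0,0,0],[0,0,0],0.6],[[0,0,0],[0,0,0],0.6]]'
python3 -c "
from h import *
print(sense()['force'],sense()['tool_pos'],sense()['ft_torque'])"
```

```text
time: 32.6
tool_pos: [0.5495, -0.1226, 0.0942]
tool_rot: [-1.571, 0.0, 0.001]
force: [2.4, 0.5, -8.1]
width: 0.317
[ 2.35735509  0.49623869 -8.14362998] [ 0.54946134 -0.12263811  0.09419677] [-0.03735908 -0.05785649  0.02497856]
```

```bash
python3 -m pendant '[[[0,0,0],[0,0,-0.001],0.6],[[0,0,0],[0,0,0],0.6],[[0,0,0],[0,0,0],0.6],[[0,0,0],[0,0,0],0.6],[[0,0,0],[0,0,0],0.6],[[0,0,0],[0,0,0],0.6],[[0,0,0],[0,0,0],0.6],[[0,0,0],[0,0,0],0.6],[[0,0,0],[0,0,0],0.6],[[0,0,0],[0,0,0],0.6]]'
```

```text
time: 33.85
tool_pos: [0.5495, -0.1237, 0.0942]
tool_rot: [-1.571, 0.0, 0.001]
force: [1.6, 1.0, -9.8]
width: 0.318
```

```bash
python3 - <<'E'
from h import *
np.set_printoptions(precision=4,suppress=True)
g=grab_frame("scene");crop(g,"pics/n3.png",245,155,60,45,12)
a=cv2.imread("pics/scene0.png")
for nm,im,(x,y) in(("start",a,(288,223)),("now",g["color"],(259,180))):
    gr=cv2.cvtColor(im,cv2.COLOR_BGR2GRAY).astype(float)
    w=gr[y-4:y+5,x-5:x+6]; m=np.clip(w.min()+60-w,0,None)
    yy,xx=np.mgrid[y-4:y+5,x-5:x+6]; c=((m*xx).sum()/m.sum(),(m*yy).sum()/m.sum())
    print(nm,w.min(),c,ray(g,*c,.085))
cv2.imwrite("pics/s0bush.png",cv2.resize(a[200:245,260:320],None,fx=12,fy=12,interpolation=cv2.INTER_CUBIC))
E
```

```text
start 0.0 (np.float64(287.4782608695652), np.float64(220.41304347826087)) [0.6366 0.0845 0.085 ]
now 0.0 (np.float64(259.5506329113924), np.float64(177.70886075949366)) [ 0.6355 -0.1306  0.085 ]
```

View pics/n3.png

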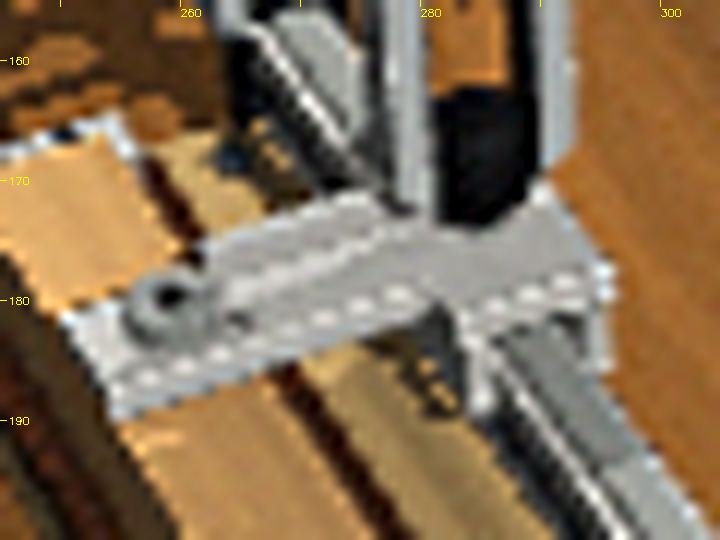

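```bash
cat >> h.py <<'E'
def avg(n=8):
    F=[];P=[]
    for i in range(n):
        s=sense();F.append(s["force"]);P.append(s["tool_pos"]);g=grab_frame("scene")
    F=np.array(F);P=np.array(P);print("t",round(s["time"],2),"F",F.mean(0).round(2),"sd",F.std(0).round(2),"P",P.mean(0).round(5));return g
E
python3 -c "
from h import *
avg()"
```

```text
t 34.25 F [ 2.04  1.76 -9.48] sd [0.53 0.56 0.31] P [ 0.54946 -0.12371  0.09422]
```

```bash
python3 -m pendant '[[[0,0,0],[0,0,-0.001],0.6],[[0,0,0],[0,0,0],0.6],[[0,0,0],[0,0,0],0.6],[[0,0,0],[0,0,0],0.6],[[0,0,0],[0,0,0],0.6],[[0,0,0],[0,0,0],0.6],[[0,0,0],[0,0,0],0.6],[[0,0,0],[0,0,0],0.6],[[0,0,0],[0,0,0],0.6],[[0,0,0],[0,0,0],0.6]]'
python3 -c "
from h import *
avg(6)"
```

```text
time: 35.55
tool_pos: [0.5495, -0.1245, 0.0942]
tool_rot: [-1.57, 0.0, 0.001]
force: [2.5, 4.0, -9.5]
width: 0.318
t 35.8 F [ 2.08  4.04 -9.27] sd [0.36 0.24 0.36] P [ 0.54944 -0.12454  0.0942 ]
```

```bash
python3 -m pendant '[[[0,0,0],[0,0,-0.001],0.6],[[0,0,0],[0,0,0],0.6],[[0,0,0],[0,0,0],0.6],[[0,0,0],[0,0,0],0.6],[[0,0,0],[0,0,0],0.6],[[0,0,0],[0,0,0],0.6],[[0,0,0],[0,0,0],0.6],[[0,0,0],[0,0,0],0.6],[[0,0,0],[0,0,0],0.6],[[0,0,0],[0,0,0],0.6]]'
python3 -c "
from h import *
avg(6)"
```

```text
time: 37.1
tool_pos: [0.5494, -0.125, 0.0942]
tool_rot: [-1.57, 0.0, 0.001]
force: [2.0, 5.5, -8.4]
width: 0.317
t 37.35 F [ 2.05  5.96 -8.63] sd [0.21 0.39 0.44] P [ 0.54944 -0.12503  0.0942 ]
```

```bash
python3 -m pendant '[[[0,0,0],[0,0,0.001],0.6],[[0,0,0],[0,0,0.001],0.6],[[0,0,0],[0,0,0],0.6],[[0,0,0],[0,0,0],0.6],[[0,0,0],[0,0,0],0.6],[[0,0,0],[0,0,0],0.6],[[0,0,0],[0,0,0],0.6],[[0,0,0],[0,0,0],0.6],[[0,0,0],[0,0,0],0.6],[[0,0,0],[0,0,0],0.6]]'
python3 -c "
from h import *
crop(avg(6),'pics/f1.png',220,110,130,120,6)"
```

```text
time: 38.65
tool_pos: [0.5494, -0.1238, 0.0942]
tool_rot: [-1.571, 0.0, 0.001]
force: [1.8, -0.3, -11.4]
width: 0.318
t 38.9 F [  1.71  -0.14 -11.39] sd [0.22 0.13 0.3 ] P [ 0.54945 -0.12379  0.09422]
```

View pics/f1.png

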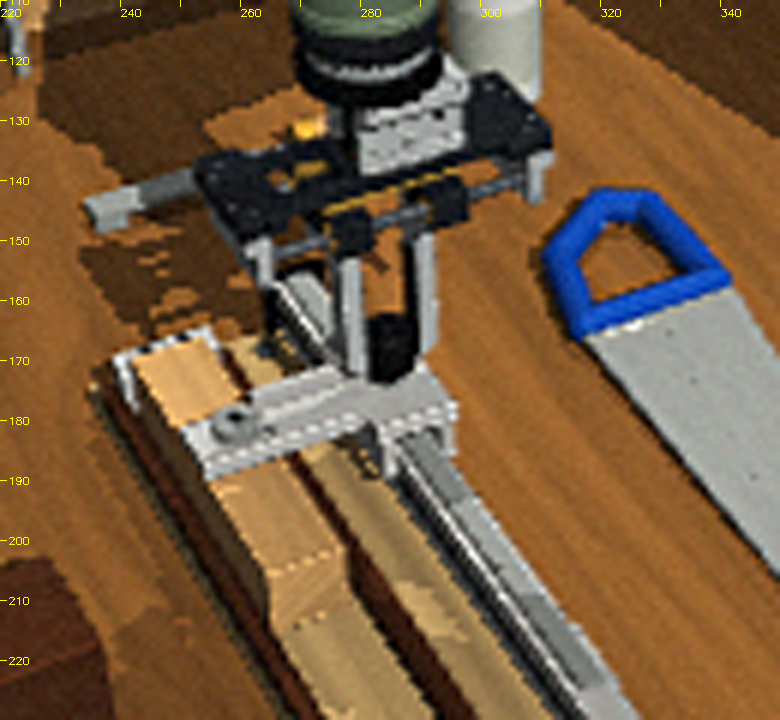

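```bash
python3 -c "
from h import *
close_job()
s=sense();print(s['time'],s['force'],s['width'],s['tool_pos'])"
```

```text
the job is handed in; nothing more can be done
the job is handed in; nothing more can be done
```

The blank is lying flat in the channel against the end stop, released. The drill guide is held by its knob, and the force readings say its ball is in the notch. I handed the job in at about 39 s of the 64 s limit, and no verdict was reported.

- **Blank:** I slid it along the channel until it stalled on the stop at about 10 N, then let go and lifted clear. In the last picture it is still seated with its end at the stop, and it did not shift when the guide passed over it.
- **Guide:** I slid it 218 mm along the rail.
    - **Click:** the guide jumped 3.7 mm on a 1 mm command and pulled the tool on with about 5.5 N.
    - **Check:** pushing about 1.2 mm further raised the force to 6 N, so I backed off to the middle of that range.
- **At hand-in:** the force along the rail was about 0 N and the guide was at rest. The gripper read about 30 mm open on the 31 mm knob, at a 40 N grip setting.
- **Bystanders:** the offcut, pencil, tape and saw looked unmoved in the last pictures. I did not measure any of them, and I did not check the square.

**Disagreements:**
- The guide settled at y ≈ -0.124, about 3 mm beyond the -0.1205 I had worked out from the notch in the images. I trusted the force readings.
- The vertical force drifted to about -11 N while holding the knob, which I can't explain.
- I could not read the ball's depth directly, so the click is inferred from the jump and the forces.

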